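# Set out the analyser preparation board

## Task

Set out the white preparation board for the next analyser run, working in this order and centring each thing on its marked round place: the wide white jar directly behind the square metal block (behind means on the side away from the robot), then the flat round dish centred on top of the jar, then the tube rack next to the jar in the middle of the back row, its long side parallel to the board's long side, and last the brown bottle in front of the rack, between the block and the steel cup. Set everything down gently, upright, and let go; leave the glass beaker and the little dropper bottle where they stand.

Things in the scene. Friction and masses are not known exactly. Their poses are not given: they have to be found in the camera images.
- board: White fixed board 205 (x) x 310 (y) x 6 mm, turned up to 12 degrees, printed with six flat grey round places 86 mm across, in two rows of three. Origin: centre of underside; x points away from the robot (to the back row), y to the robot's left along the rows. Place centres: x = -47.5 mm (front row) or +47.5 mm (back row); y = -100, 0, +100 mm; top at z = 6 mm.
- block: Square aluminium tube block, 64 x 64 x 42 mm with nine dark holes in its top, fixed on one end place of the board's front row: the left or the right end, it varies. Origin: centre of its underside, on the board's top; axes parallel to the board's.
- cup: Open round steel cup, 66 mm across the rim, 60 mm high, fixed on the other end place of the board's front row. Origin: centre of its underside, on the board's top.
- jar: Loose wide white screw-lid jar, plain upright cylinder 62 mm in diameter, 55 mm high, flat top 61 mm across, 105 to 210 g. Origin: centre of its underside; z up.
- dish: Loose flat round closed dish, grey with a dark line round its rim, 54 mm in diameter, 16 mm high, 35 to 70 g. Origin: centre of its underside; z up.
- rack: Loose tube rack: a grey block 34 mm (own x) x 76 mm (own y, its long side) x 40 mm high, with four white-capped tubes fixed in it along its long side that rise to 70 mm; 125 to 255 g. Origin: centre of its underside; z up.
- bottle: Loose brown glass bottle with a white cap: cylinder 48 mm in diameter up to 66 mm high, then a shoulder and a cap 28 mm in diameter, 95 mm high in all; 140 to 280 g. Origin: centre of its underside; z up.
- beaker: Bystander: empty loose glass beaker, 64 mm across, 80 mm high, standing among the things. Origin: centre of its underside. Leave it where it is.
- dropper: Bystander: small loose white dropper bottle, 28 mm in diameter, 66 mm high to its pointed tip, standing at the right rear of the things. Origin: centre of its underside. Leave it where it is.
There are look-alikes about, which are no part of the job. What is shaped like the rack but yellow is not meant.

How it is judged:
By the outcome, as a careful person would: the job done as asked, in the order asked, and still so for the second after the job is handed in, with the robot touching nothing.
It also fails if it takes over 106 s, if anything falls off the work surface, if the arm or the gripper's body presses on something with over 40 N, if the wrist force passes 120 N, or if a joint passes its speed limit or range.

## Robot

A 7-joint arm with a two-finger parallel gripper is mounted at the origin on the work surface. World frame = base frame: x ahead of the robot, y to its left, z up, the work surface at z = 0. Lengths are in m, angles in rad, forces in N, time in s.
With the tool pointing down it reaches from about 0.35 to 0.9 m from the base axis. Payload 7.2 kg.
Tool frame: the origin (TCP) lies on the centre line of the jaws, within the pads' length; the fingertips stand 25 mm ahead of it and the grasp point (between the pads) lies 6 mm ahead of it; z points along the fingers, y is the line along which they close (so a half turn about z gives the same grasp; the last joint's range is limited). The gripper opens to 88 mm and grips with 3 to 60 N. Pads are 20 mm wide; open, the fingers measure 115 mm over their backs; the gripper's body (75 mm by 178 mm) begins 61 mm behind the grasp point.
Start: joints at [-1.231, 0.411, -0.013, 1.596, 0.006, 1.134, -0.082], TCP at [0.248, 0.574, 0.248] pointing down, gripper open.
Joint ranges: [-2.95, 2.95], [-0.29, 1.99], [-1.47, 1.44], [0.14, 2.54], [-1.03, 4.17], [0.13, 1.85], [-2.86, 2.86]. Speed limits (rad/s): [2.39, 2.39, 3.01, 3.01, 3.14, 3.14, 3.14].

## Interface

Orientations are given as a unit quaternion [x, y, z, w].
In Python, from bench import ctrl gives the robot as it stands. Calls block until the motion is done:
- ctrl.goto(position, orientation): joint-space move of the TCP to a pose.
- ctrl.servo_line(position, ori=None, v=0.15, stop_force=None): straight line of the TCP; ori=None keeps the orientation; v is the mean speed in m/s. With stop_force (N) it stops when the force on the tool has changed by that much, and returns True; else False.
- ctrl.move_j(angles): joint-space move.
- ctrl.grip(opening, grip_force=None): opening from 0.0 (shut) to 1.0 (fully open); grip_force is the grip in N (None keeps the last); returns when the fingers have stopped.
- ctrl.sleep(seconds).
- ctrl.inverse_kinematics(position, orientation): joint angles nearest the present ones, or None.
- ctrl.get_image(name): name is "scene" or "top" or "wrist"; returns a dict with "frame" (384x512x3 uint8, red, green, blue), "depth" (384x512 float32, m along the optical axis (not along the pixel's ray), 0 where there is no reading), "vfov" (degrees; the focal length in pixels is half the picture's height over the tangent of half this angle, whatever the lens; pixels are square), "cx", "cy" (the principal point, pixels), "R" (3x3) and "t" (3): a world point X has camera coordinates R X + t; the wrist camera has in their place "mount" (4x4, takes a point from camera to tool coordinates, whose origin is the TCP and whose axes are the flange's). Camera axes: x right, y down, z forward; pixel columns grow to the right and rows downward; lengths in m; the calibration is good to about 2 mm. A picture is of the moment at which its call begins: read the wrist's pose just before it.
A pose or a line that the arm cannot do raises ctrl.MotionError and nothing moves.
- ctrl.close_job(): hands the job in; it is judged then, once.
Trained networks look in the newest picture that a camera, given by its name, has taken for a name from the list of things; names that differ only in an ending like _2 or _b are one class to them, and where a whole thing is asked for, a point or a joint stands for the part that bears it (a point fixed in the world has none). Each returns a list of dicts, best first, with "confidence" (0 to 1); they miss things now and then, are a little off and sometimes report something else, mostly with a low value. They report only what shows in the picture. A call takes as long as a camera call. They do not tell look-alikes from the thing itself.
- ctrl.silhouettes(camera, label): "mask" (384x512 bool, what is visible of it) and "bbox" ([centre column, centre row, width, height] in pixels, round what is visible of it).
Readings, each from a call of its own:
- ctrl.current_clock(): time.
- ctrl.current_q(): joint angles.
- ctrl.current_dq(): joint speeds.
- ctrl.current_joint_torque(): joint torques, N m.
- ctrl.current_tool_pos(): TCP position.
- ctrl.current_tcp_rot(): TCP orientation.
- ctrl.current_contact_force(): force on the tool from outside, world axes, zero at the start.
- ctrl.current_torque(): the same for the moment, N m.
- ctrl.current_width(): opening from 0.0 (shut) to 1.0 (fully open).
- ctrl.current_grip_force(): force on a finger pad.
Only numpy, scipy, OpenCV 4.12 (cv2) and the standard library are available. Lean on these libraries where they do the work, as an engineer would, in place of code of your own. Each camera call takes 0.05 s, during which the arm holds its last target. There are 200 camera calls.

## Working session

There is one attempt and no reset: what is moved stays moved. The work goes in short steps, each a Python script; the robot and the scene stay as the last script left them, time stands still between calls to the robot, and variables do not carry over. Pictures are saved under pics/ and viewed, at most 14 in all, crops included, and the job is handed in when it is done.

```bash
ls; mkdir -p pics; cat > h.py <<'E'
import numpy as np, cv2
from bench import ctrl
def K(im):
    f=im["frame"].shape[0]/2/np.tan(np.radians(im["vfov"])/2); return f,im["cx"],im["cy"]
def cloud(im,R=None,t=None):
    f,cx,cy=K(im); d=im["depth"]; v,u=np.mgrid[:d.shape[0],:d.shape[1]]
    P=np.stack([(u-cx)/f*d,(v-cy)/f*d,d],-1)
    R=im["R"] if R is None else R; t=im["t"] if t is None else t
    W=(P-np.array(t))@np.array(R); W[d<=0]=np.nan; return W
def save(im,name): cv2.imwrite(f"pics/{name}.png",im["frame"][:,:,::-1])
E
python3 - <<'E'
from h import *
a=ctrl.get_image("scene");b=ctrl.get_image("top")
both=np.hstack([a["frame"],b["frame"]]); save(a,"scene0"); save(b,"top0")
print(a["vfov"],b["vfov"],a["cx"],a["cy"],b["t"],b["R"],a["t"],ctrl.current_tcp_rot(),ctrl.current_clock())
for cam,im in(("scene",a),("top",b)):
  W=cloud(im)
  for n in "board block cup jar dish rack bottle beaker dropper".split():
    for s in ctrl.silhouettes(cam,n):
      m=s["mask"]&(im["depth"]>0)
      P=W[m]; 
      if len(P)<5: print(cam,n,s["bbox"],"nodepth");continue
      zt=np.nanpercentile(P[:,2],97); T=P[P[:,2]>zt-.008]
      print(cam,n,round(s["confidence"],2),np.round(s["bbox"]),m.sum(),"top",np.round(np.r_[T[:,:2].mean(0),zt],4),"mid",np.round((np.nanpercentile(P,2,0)+np.nanpercentile(P,98,0))/2,3),np.round(im["frame"][s["mask"]].mean(0)))
E
```

```text
pics
48.913894127654586 50.41159025460743 251.21439601690082 192.9247307223483 [-0.05357035  0.54110281  1.14747171] [[-0.01958147 -0.99980711  0.00152   ]
 [-0.99506646  0.01934068 -0.09730709]
 [ 0.09725892 -0.00341791 -0.99525324]] [-0.13771155 -0.32039818  1.4233213 ] [ 2.02470824e-01  9.79288043e-01 -6.97662053e-04 -8.69650682e-05] 0.1
scene board 0.77 [350. 181. 146.  64.] 5095 top [0.5736 0.1852 0.0084] mid [0.556 0.195 0.006] [187. 184. 183.]
scene board 0.29 [ 94. 266.  19.  23.] 325 top [ 0.669  -0.42    0.0565] mid [ 0.672 -0.42   0.032] [159. 157. 156.]
scene block 0.68 [376. 152.  36.  27.] 781 top [0.5116 0.2969 0.0496] mid [0.509 0.313 0.026] [147. 142. 147.]
scene cup 0.86 [304. 162.  26.  34.] 719 top [0.5009 0.1007 0.0662] mid [0.459 0.101 0.034] [117. 115. 115.]
scene jar 0.95 [208. 170.  27.  30.] 586 top [ 0.4605 -0.1378  0.0565] mid [ 0.459 -0.137  0.034] [178. 176. 176.]
scene dish 0.9 [ 92. 221.  28.  20.] 441 top [ 0.5165 -0.4138  0.0181] mid [ 0.515 -0.413  0.01 ] [114. 110. 111.]
scene rack 0.9 [259. 191.  34.  28.] 899 top [ 0.5596 -0.0421  0.07  ] mid [ 0
[... 1391 characters left out ...]
2. 112.]
top rack 0.78 [246. 188.  30.  17.] 364 top [ 0.5551 -0.0424  0.0726] mid [ 0.555 -0.043  0.036] [164. 156.  65.]
top rack 0.75 [332. 168.  22.  18.] 343 top [ 0.6043 -0.2825  0.0723] mid [ 0.603 -0.283  0.042] [112. 114. 116.]
top bottle 0.55 [344. 216.  24.  19.] 307 top [ 0.4622 -0.3104  0.0974] mid [ 0.463 -0.309  0.05 ] [121.  95.  70.]
top beaker 0.88 [288. 174.  23.  18.] 415 top [ 0.5925 -0.1609  0.082 ] mid [ 0.59  -0.161  0.041] [132. 117. 104.]
top dropper 0.66 [375. 146.   9.   8.] 89 top [ 0.6642 -0.4213  0.0635] mid [ 0.662 -0.42   0.037] [130. 132. 133.]
top dropper 0.3 [374. 198.  18.  12.] 261 top [ 0.5125 -0.415   0.0198] mid [ 0.513 -0.415  0.014] [111. 114. 115.]
```

View pics/scene0.png

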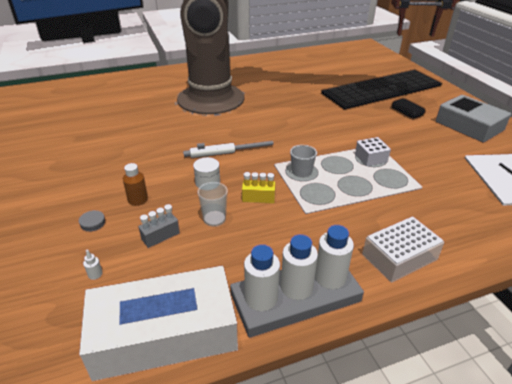

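View pics/top0.png

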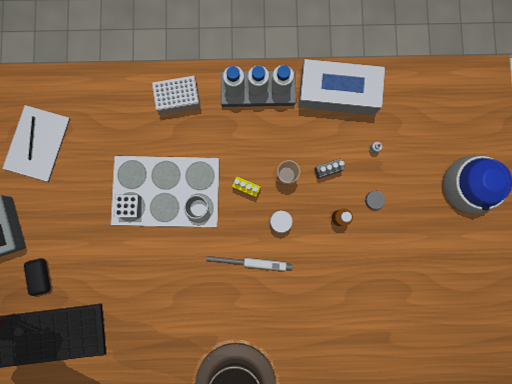

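The scene picture shows the jar at (206,173), beaker (213,203), yellow look-alike rack (259,189), bottle (135,185), dish (92,220), grey rack (159,225) and dropper (92,264). On the board the block is at (372,151), on the robot's left, and the cup is at (302,160). The top picture agrees: jar (281,222), grey rack (330,169), bottle (343,217), dish (375,200). So the jar goes on the back-left place.

Next I measure the board with the wrist camera.

```bash
cat >> h.py <<'E'
from scipy.spatial.transform import Rotation as Ro
def down(phi):  # tool down, jaws closing along world direction phi (rad)
    a=(phi+np.pi/2)/2; return [np.cos(a),np.sin(a),0,0]
def wrist():
    p=np.array(ctrl.current_tool_pos()); q=ctrl.current_tcp_rot(); im=ctrl.get_image("wrist")
    T=np.eye(4);T[:3,:3]=Ro.from_quat(q).as_matrix();T[:3,3]=p
    C=T@np.array(im["mount"]); R=C[:3,:3].T
    return im,R,-R@C[:3,3]
def ray(im,R,t,uv,z):
    f,cx,cy=K(im); uv=np.atleast_2d(uv)
    d=np.c_[(uv[:,0]-cx)/f,(uv[:,1]-cy)/f,np.ones(len(uv))]@R; c=-R.T@t
    return c+d*((z-c[2])/d[:,2])[:,None]
E
python3 - <<'E'
from h import *
t0=ctrl.current_clock()
ctrl.goto([0.50,0.20,0.36],down(np.pi/2)); print(ctrl.current_clock()-t0)
im,R,t=wrist(); save(im,"w1"); print(np.round(im["mount"],3),im["vfov"],"cam",-R.T@t)
np.savez("w1.npz",R=R,t=t,depth=im["depth"],frame=im["frame"],cal=[im["vfov"],im["cx"],im["cy"]])
W=cloud(im,R,t); print(np.nanpercentile(W[...,2],[1,25,50,75,99]))
E
```

```text
1.7000000000000002
[[ 0.001 -0.964 -0.266  0.074]
 [ 1.     0.     0.     0.   ]
 [-0.    -0.266  0.964 -0.136]
 [ 0.     0.     0.     1.   ]] 70.72905741747316 cam [0.42610947 0.20106877 0.49587737]
[-0.00302553 -0.00114203  0.00061167  0.42313223  0.45437953]
```

View pics/w1.png

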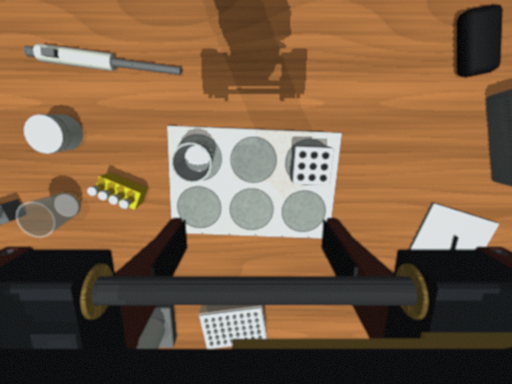

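The wrist view shows the free places at (253,158), (199,207), (251,208) and (303,210), the cup at (195,158) and the block at (312,165). I fit the board pose from the disc centres in the wrist and top views.

```bash
cat > board.py <<'E'
from h import *
from scipy.optimize import least_squares
PL={"FM":(-.0475,0),"BR":(.0475,-.1),"BM":(.0475,0),"BL":(.0475,.1)}
def centres(im,seeds):
    hsv=cv2.cvtColor(im["frame"],cv2.COLOR_RGB2HSV); out={}
    g=cv2.cvtColor(im["frame"],cv2.COLOR_RGB2GRAY)
    for k,s in seeds.items():
        c=int(np.median(g[s[1]-3:s[1]+4,s[0]-3:s[0]+4]))
        m=(abs(g.astype(int)-c)<22).astype(np.uint8)
        m=cv2.morphologyEx(m,cv2.MORPH_OPEN,np.ones((5,5),np.uint8))
        n,l,st,ce=cv2.connectedComponentsWithStats(m,connectivity=4)
        i=l[s[1],s[0]]; cn,_=cv2.findContours((l==i).astype(np.uint8),cv2.RETR_EXTERNAL,cv2.CHAIN_APPROX_NONE)
        e=cv2.fitEllipse(max(cn,key=len)); out[k]=e
    return out
def fit(X,keys):
    L=np.array([PL[k] for k in keys])
    def f(p): c,s=np.cos(p[2]),np.sin(p[2]); return (L@np.array([[c,s],[-s,c]])+p[:2]-X[:,:2]).ravel()
    r=least_squares(f,[.55,.2,0]); return r.x,r.fun.reshape(-1,2)*1000
E
python3 - <<'E'
from board import *
z=np.load("w1.npz"); im=dict(frame=z["frame"],depth=z["depth"],vfov=z["cal"][0],cx=z["cal"][1],cy=z["cal"][2])
top=ctrl.get_image("top"); sc=ctrl.get_image("scene"); 
S={"wrist":(im,z["R"],z["t"],dict(FM=(253,158),BR=(199,207),BM=(251,208),BL=(303,210))),
"top":(top,top["R"],top["t"],dict(FM=(165,208),BR=(200,176),BM=(166,175),BL=(132,174))),
"scene":(sc,sc["R"],sc["t"],dict(FM=(337,165),BR=(318,194),BM=(355,186),BL=(391,178)))}
for n,(i,R,t,s) in S.items():
    try:
        e=centres(i,s); print(n,{k:np.round(v[:2],1).tolist() for k,v in e.items()})
        X=ray(i,R,t,[v[0] for v in e.values()],.006); p,r=fit(X,list(e)); 
        W=cloud(i,R,t); print(p,np.degrees(p[2]),np.round(r,1).tolist(),"z",[round(float(W[int(v[0][1]),int(v[0][0]),2]),4) for v in e.values()])
    except Exception as ex: print(n,ex)
W=cloud(im,z["R"],z["t"])
print("block top z",np.nanmedian(W[155:175,300:325,2]),"jar top",np.nanmedian(W[125:140,38:50],(0,1)))
E
```

```text
wrist {'FM': [[253.3, 159.2], [45.2, 45.5]], 'BR': [[198.8, 206.5], [40.4, 44.4]], 'BM': [[251.1, 208.6], [41.4, 43.8]], 'BL': [[303.2, 210.6], [40.8, 43.8]]}
[ 0.54646418  0.19820666 -0.04042481] -2.316170973891613 [[-0.3, -0.1], [0.1, -0.2], [0.1, 0.1], [0.2, 0.2]] z [0.0056, 0.0051, 0.0051, 0.0068]
top {'FM': [[166.4, 207.6], [22.6, 29.9]], 'BR': [[199.5, 175.1], [27.0, 28.6]], 'BM': [[166.7, 174.1], [24.8, 29.0]], 'BL': [[132.3, 169.2], [18.8, 23.7]]}
[ 0.55353432  0.19489388 -0.07587634] -4.347393820015125 [[5.9, 6.1], [-0.8, -3.7], [1.9, -0.5], [-6.9, -2.0]] z [0.0051, 0.0048, 0.0025, 0.0091]
scene {'FM': [[336.8, 164.7], [16.8, 31.3]], 'BR': [[317.1, 193.5], [20.9, 35.1]], 'BM': [[354.6, 185.7], [19.2, 34.5]], 'BL': [[390.2, 178.2], [17.7, 34.5]]}
[ 0.55305637  0.19673886 -0.03881276] -2.2238071477763635 [[-0.2, -0.2], [-0.0, 0.1], [0.0, -0.0], [0.2, 0.2]] z [0.006, 0.0054, 0.0074, 0.0079]
block top z 0.04706410243083958 jar top [ 0.44905652 -0.13490321  0.05383036]
```

```bash
python3 - <<'E'
from board import *
top=ctrl.get_image("top"); top["frame"]=cv2.imread("pics/top0.png")[:,:,::-1].copy()
def go(i,R,t,s,n):
    e=centres(i,s); X=ray(i,R,t,[v[0] for v in e.values()],.006); p,r=fit(X,list(e))
    print(n,p,np.degrees(p[2]),np.round(r,1).tolist(),[np.round(v[1]).tolist() for v in e.values()]); return p
go(top,top["R"],top["t"],dict(FM=(165,208),BR=(200,176),BM=(166,175),BL=(132,174)),"top0")
for ph in (-np.pi/2,0,np.pi):
    print(ph,ctrl.inverse_kinematics([.55,.2,.36],down(ph)) is not None)
p0=[.5465,.198,-.0404]
for pos,ph in (([.58,.2,.36],-np.pi/2),([.52,.2,.36],np.pi/2)):
  try:
    ctrl.goto(pos,down(ph)); ctrl.sleep(.3)
    print(ctrl.current_tool_pos(),ctrl.current_clock())
    im,R,t=wrist(); save(im,f"w2_{ph:.0f}")
    c,s=np.cos(p0[2]),np.sin(p0[2]); f,cx,cy=K(im); sd={}
    for k,l in PL.items():
        X=np.array([p0[0]+c*l[0]-s*l[1],p0[1]+s*l[0]+c*l[1],.006]); q=R@X+t; sd[k]=(int(cx+f*q[0]/q[2]),int(cy+f*q[1]/q[2]))
    go(im,R,t,sd,"wrist%.1f"%ph)
  except Exception as ex: print(repr(ex))
E
```

```text
top0 [ 0.55028862  0.19728976 -0.04016122] -2.3010684229997835 [[-0.2, -0.3], [-0.4, 0.2], [0.7, 0.3], [-0.1, -0.3]] [[28.0, 29.0], [28.0, 28.0], [28.0, 28.0], [27.0, 28.0]]
-1.5707963267948966 True
0 True
3.141592653589793 True
[0.57998269 0.19999125 0.36001679] 5.675
wrist-1.6 [ 0.54933271  0.19781459 -0.03730413] -2.137369132920159 [[-2.6, 0.1], [0.5, -0.4], [1.5, 0.1], [0.6, 0.2]] [[38.0, 45.0], [45.0, 48.0], [45.0, 46.0], [45.0, 47.0]]
[0.51995687 0.20013311 0.35989996] 8.175
wrist1.6 [ 0.54689441  0.19816356 -0.04343647] -2.488726357816043 [[-0.0, 0.3], [-0.0, -0.2], [0.3, -0.0], [-0.3, -0.0]] [[46.0, 47.0], [42.0, 45.0], [42.0, 44.0], [40.0, 45.0]]
```

```bash
cat >> h.py <<'E'
B=np.array([.5482,.1977]); BY=-.0405
def place(lx,ly):
    c,s=np.cos(BY),np.sin(BY); return B+[c*lx-s*ly,s*lx+c*ly]
def look(name,xy,h,z=.30,phi=np.pi/2,pic=None):
    """centre of the thing's top face and cloud of its points, nearest candidate to xy"""
    ctrl.goto([xy[0],xy[1],z],down(phi)); ctrl.sleep(.2)
    im,R,t=wrist(); W=cloud(im,R,t)
    if pic: save(im,pic)
    best=None
    for s in ctrl.silhouettes("wrist",name):
        m=s["mask"]&(im["depth"]>0); P=W[m]
        if len(P)<20: continue
        zt=np.percentile(P[:,2],95); T=P[P[:,2]>zt-.006]
        r=cv2.minAreaRect((T[:,:2]*1000).astype(np.float32))
        ce,rad=cv2.minEnclosingCircle((T[:,:2]*1000).astype(np.float32))
        c=T[:,:2].mean(0); d=np.linalg.norm(c-xy)
        print(name,round(s["confidence"],2),"mean",np.round(c,4),"zt",round(zt,4),"rect",np.round(r[0]),np.round(r[1]),round(r[2],1),"circ",np.round(ce,1),round(rad,1))
        if d<.04 and abs(zt-h)<.008 and (best is None or d<best[0]): best=(d,c,zt,P)
    return best
def up(z=.22): 
    p=np.array(ctrl.current_tool_pos()); ctrl.servo_line([p[0],p[1],z],v=.25)
def pick(xy,zt,phi,force,pre=1.0):
    q=down(phi); ctrl.grip(pre); ctrl.goto([xy[0],xy[1],.16],q)
    hit=ctrl.servo_line([xy[0],xy[1],zt],v=.12,stop_force=8)
    ctrl.grip(0.0,force)
    print("hit",hit,"w",ctrl.current_width()*88,"f",ctrl.current_grip_force()); up()
    print("lifted w",ctrl.current_width()*88,"f",ctrl.current_grip_force(),ctrl.current_contact_force(),"t",ctrl.current_clock())
def put(xy,zt,phi,opening,carry=.22):
    """zt: expected TCP height at set-down"""
    q=down(phi); ctrl.goto([xy[0],xy[1],carry],q); ctrl.servo_line([xy[0],xy[1],zt+.02],v=.2); ctrl.sleep(.2)
    hit=ctrl.servo_line([xy[0],xy[1],zt-.004],v=.02,stop_force=2.0)
    print("put hit",hit,"z-zt mm",(ctrl.current_tool_pos()[2]-zt)*1000,"p",np.round(ctrl.current_tool_pos(),4),"w",ctrl.current_width()*88)
    ctrl.grip(opening); ctrl.sleep(.1); up(); print("t",ctrl.current_clock())
E
python3 - <<'E'
from h import *
b=look("jar",np.array([.453,-.137]),.055,pic="w_jar"); print(b and b[1:3])
E
```

```text
jar 0.57 mean [ 0.4505 -0.137 ] zt 0.0552 rect [ 451. -138.] [60. 59.] 1.2 circ [ 451.2 -137. ] 30.3
(array([ 0.4505047 , -0.13702728]), np.float64(0.05515293229625785))
```

View pics/w_jar.png

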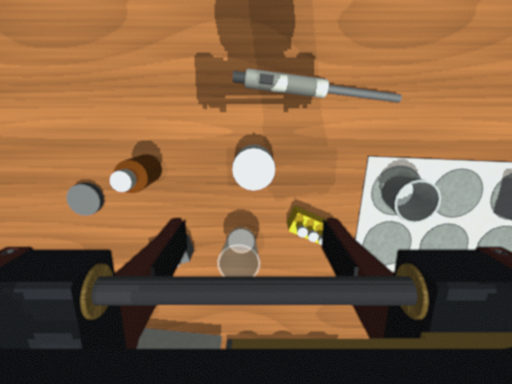

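The jar's top sits at (254,169), 61 mm across and 55 mm high, which matches the text. I pick and place it.

```bash
python3 - <<'E'
from h import *
pick([.4522,-.137],.041,np.pi/2,25)
if ctrl.current_width()*88>55:
    put(place(.0475,.1),.047,np.pi/2+BY,.92)
    b=look("jar",place(.0475,.1),.061,pic="w_jar2"); print(place(.0475,.1))
E
```

```text
hit False w 61.800785985658166 f 25.000681579113007
lifted w 61.82316961592218 f 24.999741911888123 [-0.24089872 -0.47506908 -2.39641833] t 13.2083
put hit True z-zt mm 0.1679617039294784 p [0.5996 0.2956 0.0472] w 61.689097900531465
t 18.3667
jar 0.83 mean [0.5978 0.2951] zt 0.0611 rect [598. 296.] [59. 58.] 8.8 circ [598.6 295. ] 30.4
[0.59970994 0.29569477]
```

```bash
python3 - <<'E'
from h import *
b=look("dish",np.array([.512,-.414]),.016,pic="w_dish"); print(b and b[1:3])
for n in ("bottle","rack","dropper"):   # also in this view?
  for s in ctrl.silhouettes("wrist",n): print(n,round(s["confidence"],2),np.round(s["bbox"]))
E
```

```text
dish 0.77 mean [ 0.5092 -0.4153] zt 0.0162 rect [ 509. -415.] [52. 52.] 89.3 circ [ 509.6 -415.5] 26.8
dish 0.25 mean [ 0.6609 -0.4212] zt 0.0559 rect [ 661. -422.] [5. 8.] 1.3 circ [ 661.8 -421.5] 4.1
(array([ 0.50919269, -0.41530659]), np.float64(0.016210606852947434))
bottle 0.9 [326. 135.  47.  41.]
rack 0.86 [483. 193.  54.  42.]
rack 0.7 [336. 218.  55.  36.]
dropper 0.68 [250. 256.  16.  26.]
```

View pics/w_dish.png

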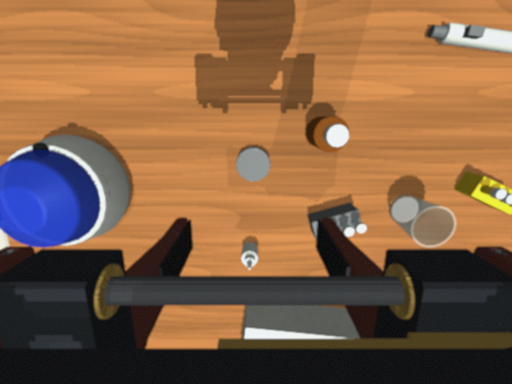

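View pics/w_jar2.png

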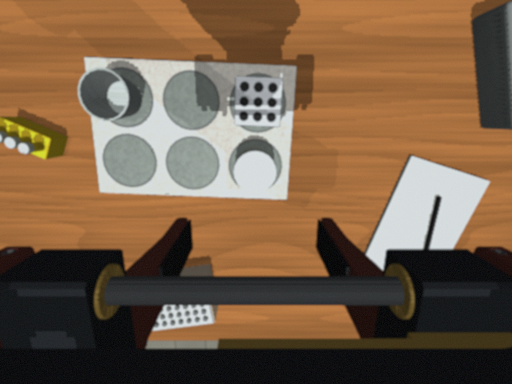

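The jar stands on the back-left place, behind the block at (250,170). The dish is at (253,163), with the tall blue canister to its right from the robot's side, at (60,190). I close the jaws along x so the gripper body stays clear of the canister.

```bash
python3 - <<'E'
from h import *
q=np.array(ctrl.current_q()); best=[]
for ph in (0,np.pi):
    a=ctrl.inverse_kinematics([.5106,-.4155,.16],down(ph)); b=ctrl.inverse_kinematics([.6,.296,.22],down(ph+BY)); print(ph,a is not None and np.round(a,2),b is not None and np.round(b,2))
    if a is not None and b is not None: best.append((abs(np.array(a)-q).max(),ph))
ph=min(best)[1]
pick([.5106,-.4155],.027,ph,12,pre=.85)
if ctrl.current_width()*88>45:
    put(place(.0475,.1),.088,ph+BY,.78)
    look("dish",place(.0475,.1),.077,pic="w_dish2"); look("jar",place(.0475,.1),.061)
E
```

```text
0 [ 1.06  0.65 -0.69  1.57  0.44  1.09  0.26] [-0.04  0.63 -0.77  1.47  0.45  1.22 -0.91]
3.141592653589793 [-0.1   0.9   1.25  1.65 -0.89  1.27 -1.81] [ 0.14  0.8  -1.18  1.46  0.74  1.37  2.03]
hit False w 53.96499954588975 f 12.00024202466011
lifted w 53.75322357023247 f 11.999926418066025 [ 0.75531655 -0.08327587 -1.62275304] t 26.3917
put hit True z-zt mm 0.14746974982605965 p [0.5996 0.2956 0.0881] w 53.42309397532986
t 32.0
dish 0.58 mean [0.5973 0.2958] zt 0.0772 rect [598. 296.] [52. 53.] 89.3 circ [597.7 295.8] 26.8
jar 0.64 mean [0.5773 0.2926] zt 0.0608 rect [582. 292.] [26. 58.] 11.6 circ [594.3 294.5] 28.9
```

View pics/w_dish2.png

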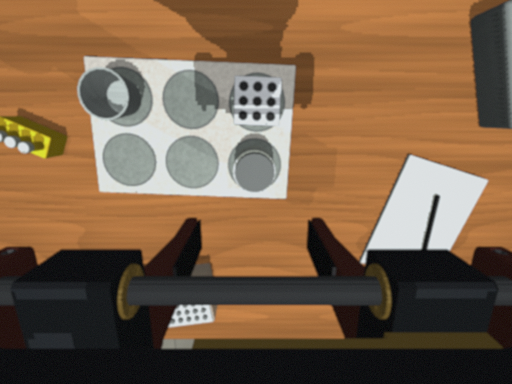

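The dish lies centred on the jar at (255,170). Next I look at the grey rack.

```bash
python3 - <<'E'
from h import *
b=look("rack",np.array([.603,-.283]),.070,pic="w_rack")
P=b[3]; np.save("rackP.npy",P)
for lo,hi in ((.015,.08),(.034,.046),(.06,.075)):
    Q=P[(P[:,2]>lo)&(P[:,2]<hi)]; r=cv2.minAreaRect((Q[:,:2]*1000).astype(np.float32)); print(lo,len(Q),r)
E
```

```text
rack 0.94 mean [ 0.602  -0.2827] zt 0.0696 rect [ 602. -283.] [15. 68.] 16.7 circ [ 602.7 -282.7] 34.0
rack 0.78 mean [ 0.5529 -0.0422] zt 0.0696 rect [553. -41.] [68. 15.] 65.8 circ [552.9 -40.9] 34.2
0.015 1230 ((602.32421875, -282.6991882324219), (34.32661056518555, 76.05743408203125), 16.728679656982422)
0.034 726 ((602.3714599609375, -282.6878356933594), (34.25003433227539, 76.0654296875), 16.662649154663086)
0.06 386 ((602.3286743164062, -282.8487548828125), (14.617467880249023, 67.94601440429688), 16.544462203979492)
```

View pics/w_rack.png

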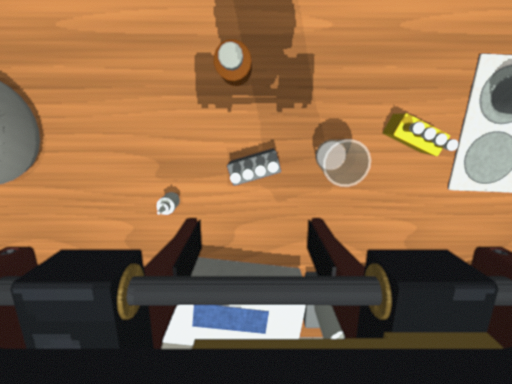

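The grey rack is at (254,167), measured 34 x 76 mm and turned 16.7°. The dropper is at (167,204) and the beaker at (343,160), both clear of the grasp.

```bash
python3 - <<'E'
from h import *
ph=np.radians(16.7)
pick([.6028,-.2827],.031,ph,25,pre=.68)
if 30<ctrl.current_width()*88<38:
    put(place(.0475,0),.037,BY,.6)
    b=look("rack",place(.0475,0),.076,pic="w_rack2"); P=b[3]
    print(cv2.minAreaRect((P[P[:,2]>.02][:,:2]*1000).astype(np.float32)),place(.0475,0),np.degrees(BY))
E
```

```text
hit False w 33.74366360079575 f 25.000347197055817
lifted w 34.225219019021125 f 24.999709725379944 [ 0.08909647  0.54689194 -2.60258856] t 40.75
put hit True z-zt mm 0.22423321260554852 p [0.5956 0.1957 0.0372] w 33.97412413335751
t 46.0667
rack 0.7 mean [ 0.5531 -0.039 ] zt 0.0695 rect [554. -40.] [69. 15.] 66.0 circ [553.6 -39.7] 34.5
rack 0.68 mean [0.5933 0.1952] zt 0.0756 rect [594. 195.] [67. 15.] 88.3 circ [593.8 195.4] 33.5
((593.5908203125, 194.85833740234375), (74.24472045898438, 34.0824089050293), 87.6546401977539) [0.59566105 0.19577678] -2.320479070279834
```

View pics/w_rack2.png

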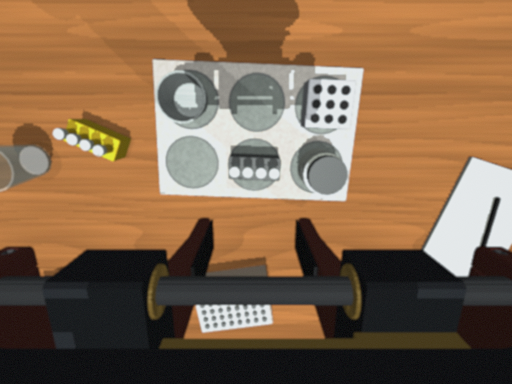

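The rack stands at (253,163), parallel to the board and within about 2 mm of its place. The bottle is next.

```bash
python3 - <<'E'
from h import *
b=look("bottle",np.array([.462,-.310]),.095)
if b is not None:
    c=b[1]; pick([c[0]+.0015,c[1]],.051,np.pi/2,28,pre=.9)
    if 44<ctrl.current_width()*88<52:
        put(place(-.0475,0),.057,np.pi/2+BY,.68)
        look("bottle",place(-.0475,0),.101,pic="w_bot2"); print(place(-.0475,0))
E
```

```text
bottle 0.81 mean [ 0.4593 -0.3102] zt 0.0947 rect [ 460. -310.] [26. 27.] 89.8 circ [ 459.8 -310.2] 13.9
hit False w 47.426168933648825 f 28.000530302524567
lifted w 47.810198095572915 f 27.9997318983078 [ 0.24260996  0.49161946 -1.8237094 ] t 53.6833
put hit True z-zt mm 0.01598114766061115 p [0.5007 0.1996 0.057 ] w 47.55437380763904
t 58.85
bottle 0.97 mean [0.4992 0.1992] zt 0.1007 rect [500. 199.] [27. 25.] 0.1 circ [499.7 199.2] 13.9
[0.50073895 0.19962322]
```

```bash
python3 - <<'E'
from h import *
ctrl.goto([.45,-.1,.35],down(np.pi/2)); ctrl.sleep(.3)
a=ctrl.get_image("scene"); c=a["frame"][120:300,60:430]; cv2.imwrite("pics/final.png",cv2.resize(c[:,:,::-1],None,fx=2,fy=2)); W=cloud(a)
for n in ("beaker","dropper","jar","dish","rack","bottle"):
  for s in ctrl.silhouettes("scene",n)[:2]:
    P=W[s["mask"]&(a["depth"]>0)]; zt=np.percentile(P[:,2],97); print(n,round(s["confidence"],2),np.round(np.r_[P[P[:,2]>zt-.008][:,:2].mean(0),zt],4))
E
```

```text
beaker 0.83 [ 0.5929 -0.158   0.08  ]
jar 0.47 [0.5827 0.1504 0.0083]
dish 0.84 [0.6049 0.2941 0.0786]
rack 0.89 [ 0.5583 -0.0414  0.0702]
rack 0.86 [0.5993 0.195  0.0762]
bottle 0.85 [0.5067 0.1974 0.1013]
```

View pics/final.png

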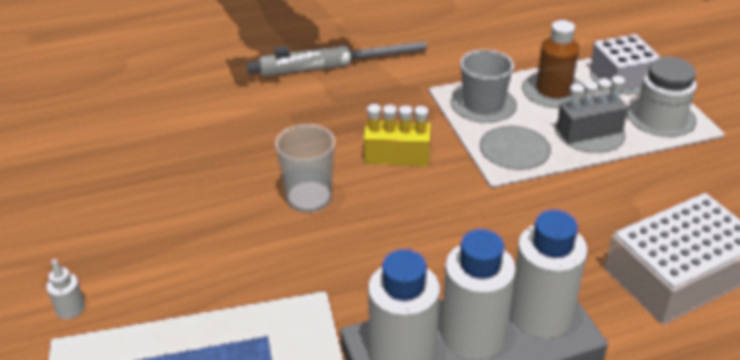

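View pics/w_bot2.png

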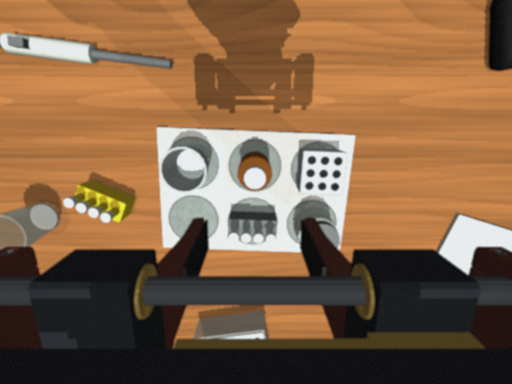

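In both views everything is upright on its place. In the final crop the bottle is at (560,65), the rack at (592,110), and the jar with the dish on it at (668,95). The beaker (305,165) and the dropper (62,290) have not moved. I hand the job in.

```bash
python3 -c "
from h import *
print(ctrl.close_job())"
```

```text
the job is handed in; nothing more can be done
None
```

The job is handed in after about 60 s of the 106 s allowed: jar, dish, rack and bottle were set down in that order, each measured within about 2 mm of its place, and the beaker and dropper were left where they stood.

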